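# Pack the levelling wedges head to tail

### The arm

A 7-joint arm with a two-finger parallel gripper is mounted at the origin on a cart in front of the work surface, level with it; the furniture and walls round the work are solid. World frame = base frame: x ahead of the robot, y to its left, z up, the work surface at z = 0. Lengths are in m, angles in rad, forces in N, time in s.
With the tool pointing down it reaches from about 0.4 to 0.875 m from the base axis. Payload 19.3 kg.
Tool frame: the origin (TCP) lies midway between the tips of the shut fingers; the grasp point (between the pads) lies 19 mm behind it (bot.pinch_z is the distance from the TCP to the grasp point, in m); z points along the fingers, y is the direction in which the jaws open and shut (so a half turn about z gives the same grasp; the last joint's range is limited). The gripper opens to 85 mm and grips with 20 to 120 N. Pads are 22 mm wide; open, the fingers measure 114 mm over their backs; the gripper's body (76 mm by 85 mm) begins 54 mm behind the grasp point. The pads swing forward as they close: fully open they stand 13 mm farther back than shut.
Start: joints at [-1.41, 0.521, -0.036, 1.599, 0.021, 1.021, -0.113], TCP at [0.143, 0.608, 0.231] pointing down, gripper open.
Joint ranges: [-2.91, 2.91], [-0.3, 2.13], [-1.5, 1.42], [0.17, 2.43], [-1.26, 4.41], [0.16, 1.93], [-2.52, 2.52]. Speed limits (rad/s): [1.89, 1.89, 2.39, 2.39, 3.01, 3.01, 3.01].

### API

Orientations are given as [roll, pitch, yaw] about the fixed x, y, z axes, in that order (R = Rz(yaw) Ry(pitch) Rx(roll)).
In Python, from workcell import bot gives the robot as it stands. The module is installed in compiled form; this text tells all that it offers.
- The arm moves only by the tool move_arm, never from a script. Its argument "moves" is text: rows parted by semicolons, each of 4 numbers parted by spaces: the shift along the tool's x, y, z in mm, then the turn about the tool's z in rad. In form: dx dy dz yaw; .... A call has exactly 10 rows; each row is the pose to reach, as a shift and turn from the pose commanded when the call began, along the tool's axes at that moment; what a row does not reach only later rows make up. A row lasts 1/12 s, in which the tool goes at most 41.7 mm and 7.16 degrees, less where a joint would pass 70% of its speed; a pose out of reach is approached as far as the arm can. A call with a gripper value outside its range is refused whole. "grip" is the opening, from 0 (shut) to 1 (fully open), set as the call begins (left out, the last holds). The fingers move at their own pace and stop on an object; "grip_force" is the grip in N (left out, the last holds). Time passes only in rows, so rows that repeat a pose let the fingers close, or fill a call up. It gives the time, the measured TCP pose, the force and the opening at its end, in the units of the state.
- bot.observe(): the state, without advancing time (a new reading comes with each control period).
- bot.grab_frame(name): name is "scene" or "side" or "wrist"; returns a dict with "frame" (400x640x3 uint8, red, green, blue), "z_map" (400x640 float32, m along the optical axis (not along the pixel's ray), 0 where there is no reading), "K" (3x3 intrinsics, pixels), "eye" and "attitude" of the camera in the world. Camera axes: x right, y up, looking along -z (the intrinsics and any distortion apply to the point x, -y, -z); pixel columns grow to the right and rows downward; lengths in m; the calibration is good to about 2 mm. A picture is of the moment at which its call begins.
- bot.job_done(): hands the job in, once; it reports no verdict.
Trained networks look in a picture, given as the dict that the camera call returned (one of the last four; its "shot" number tells which), for a name from the list of things; names that differ only in an ending like _2 or _b are one class to them, and where a whole thing is asked for, a point or a joint stands for the part that bears it (a point fixed in the world has none). Each returns a list of dicts, best first, with "conf" (0 to 1); they miss things now and then, are a little off and sometimes report something else, mostly with a low value. They report only what shows in the picture. A call takes as long as a camera call. They do not tell look-alikes from the thing itself.
- bot.search_frame(picture, label): "at" ([column, row] in pixels, amid what is visible of it).
- bot.pinpoint(picture, label): "at" ([column, row] in pixels: a listed point, or the origin of a listed thing).
The state is a dict: "clock": time; "qpos": joint angles; "qd": joint speeds; "joint_efforts": joint torques, N m; "position": TCP position; "tool_rot": TCP orientation; "force": force on the tool from outside, world axes, zero at the start; "moment": the same for the moment, N m; "grip_width": finger opening in m.
Only numpy, scipy, OpenCV 4.12 (cv2) and the standard library are available. Lean on these libraries where they do the work, as an engineer would, in place of code of your own. Each camera call takes 0.05 s, during which the arm holds its last target. There are 200 camera calls.

### The job

Put the four dark steel levelling wedges back in their open two-part tray: the two long ones in the long compartment and the two short ones in the short compartment, each pair laid flat on the floor head to tail (thin end beside thick end, slanted sides facing) so that it fills its rectangle. Leave the two straight parallel blocks, which look much the same but do not belong in the tray, where they are.

Things in the scene. Friction and masses are not known exactly. Their poses are not given: they have to be found in the camera images.
- tray: Open blue tray, grey floor, fixed, 84 (x) x 160 (y) mm; walls 4 thick, 15 high; floor 3 thick. Origin: centre of underside. Long compartment 84 (y) x 76 (x) mm centred at y=+34, short one 64 x 76 mm at y=-44. A pair fits only with straight sides to the long walls: one wedge at x=-18 with thin end to -y, one at x=+18 with thin end to +y; about 4.5 mm is left at walls and between.
- wedge_long_a: Long dark steel wedge, 70 mm long, 20 high, 120 g, lying flat; its twin is identical. From above: thick end 44 mm wide at x=-35, thin end 18 mm at x=+35; straight side at y=-15.5, slanted side from y=+28.5 (thick) to +2.5 (thin). Origin: underside, half length. Grip fin on top over the origin: 34 (x) x 9 (y) mm, 20 to 44 mm above the underside; pinch its 9 mm, above the body.
- wedge_long_b: Long dark steel wedge, 70 mm long, 20 high, 120 g, lying flat; its twin is identical. From above: thick end 44 mm wide at x=-35, thin end 18 mm at x=+35; straight side at y=-15.5, slanted side from y=+28.5 (thick) to +2.5 (thin). Origin: underside, half length. Grip fin on top over the origin: 34 (x) x 9 (y) mm, 20 to 44 mm above the underside; pinch its 9 mm, above the body.
- wedge_short_a: Short dark steel wedge, 50 mm long, 20 high, 85 g, lying flat; its twin is identical. From above: thick end 44 mm wide at x=-25, thin end 18 mm at x=+25; straight side at y=-15.5, slanted side from y=+28.5 (thick) to +2.5 (thin). Origin: underside, half length. Grip fin on top over the origin: 34 (x) x 9 (y) mm, 20 to 44 mm above the underside; pinch its 9 mm, above the body.
- wedge_short_b: Short dark steel wedge, 50 mm long, 20 high, 85 g, lying flat; its twin is identical. From above: thick end 44 mm wide at x=-25, thin end 18 mm at x=+25; straight side at y=-15.5, slanted side from y=+28.5 (thick) to +2.5 (thin). Origin: underside, half length. Grip fin on top over the origin: 34 (x) x 9 (y) mm, 20 to 44 mm above the underside; pinch its 9 mm, above the body.
- parallel_long: Look-alike that does not belong in the tray: dark steel parallel block, a plain rectangle 70 x 31 mm from above, both ends equally wide, 20 mm high, with the same grip fin on top. Origin at the centre of its underside, x along its length.
- parallel_short: Look-alike that does not belong in the tray: dark steel parallel block, a plain rectangle 50 x 31 mm from above, both ends equally wide, 20 mm high, with the same grip fin on top. Origin at the centre of its underside, x along its length.
Not all that is in view belongs to the job. What is shaped like the wedge_long_a but brown or orange is not meant.

How it is judged:
At the end, for the whole second after the job is handed in: Each wedge at rest, flat (4 mm, 0.1 rad) on the floor of its compartment, origin within 12 mm of the middle lengthwise and 30 mm crosswise, along the tray to 0.25 rad, slanted side toward its twin, so head to tail; both parallel blocks upright within 30 mm of where they stood (x of wedge_long_a in the frame of tray between -0.03 and 0.03 m and y of wedge_long_a in the frame of tray between 0.022 and 0.046 m and z of wedge_long_a in the frame of tray between -0.001 and 0.007 m and angle between each of wedge_long_a, wedge_long_b, wedge_short_a, wedge_short_b, parallel_long, parallel_short's own z axis and vertical below 0.1 rad and angle between the x axis of each of wedge_long_a, wedge_long_b, wedge_short_a, wedge_short_b and the y axis of tray, either way round below 0.25 rad and linear speed of each of wedge_long_a, wedge_long_b, wedge_short_a, wedge_short_b below 0.02 m/s and y of wedge_long_b in the frame of wedge_long_a above 0.015 m and x of wedge_long_b in the frame of tray between -0.03 and 0.03 m and y of wedge_long_b in the frame of tray between 0.022 and 0.046 m and z of wedge_long_b in the frame of tray between -0.001 and 0.007 m and y of wedge_long_a in the frame of wedge_long_b above 0.015 m and x of wedge_short_a in the frame of tray between -0.03 and 0.03 m and y of wedge_short_a in the frame of tray between -0.056 and -0.032 m and z of wedge_short_a in the frame of tray between -0.001 and 0.007 m and y of wedge_short_b in the frame of wedge_short_a above 0.015 m and x of wedge_short_b in the frame of tray between -0.03 and 0.03 m and y of wedge_short_b in the frame of tray between -0.056 and -0.032 m and z of wedge_short_b in the frame of tray between -0.001 and 0.007 m and y of wedge_short_a in the frame of wedge_short_b above 0.015 m and distance of each of parallel_long, parallel_short from where it was at the start of the episode below 0.03 m); the robot touches nothing.
It also fails if it takes over 102 s, if anything falls off the work surface, if the arm or the gripper's body presses on something with over 40 N, if the wrist force passes 120 N, or if a joint passes its speed limit or range.

## Working session

There is one attempt and no reset: what is moved stays moved. The work goes in short steps, Python scripts to look and compute and a tool call to move; the robot and the scene stay as the last step left them, time stands still between calls to the robot, and variables do not carry over. Pictures are saved under pics/ and viewed, about 12 in all and at most 16, crops included, and the job is handed in when it is done.

Besides the shell and the picture viewer there is one more tool, called after ">>>" by a JSON object that holds its "api" and its "payload". move_arm: Moves the arm, as the interface text tells. Its arguments: {"type":"object","properties":{"moves":{"type":"string"},"grip":{"type":"number"},"grip_force":{"type":"number"}},"required":["moves"]}

```bash
mkdir -p pics; cat > h.py <<'E'
import numpy as np, cv2
from scipy.spatial.transform import Rotation as R
from workcell import bot
def rot(a):
    a=np.array(a,float)
    return a if a.shape==(3,3) else (R.from_euler('xyz',a).as_matrix() if a.size==3 else R.from_quat(a).as_matrix())
def cloud(p):
    z=p['z_map'];K=np.array(p['K']);v,u=np.mgrid[:z.shape[0],:z.shape[1]]
    c=np.stack([(u-K[0,2])/K[0,0]*z,-(v-K[1,2])/K[1,1]*z,-z],-1)
    w=c@rot(p['attitude']).T+np.array(p['eye']); w[z<=0]=np.nan
    return w
def save(n,im): cv2.imwrite('pics/'+n,im[...,::-1])
E
python3 - <<'E'
from h import *
s=bot.observe();print(s)
for n in ['scene','side','wrist']:
    p=bot.grab_frame(n);save(n+'0.png',p['frame']);print(n,p['K'],p['eye'],p['attitude'],[k for k in p])
    np.save(n+'0.npy',cloud(p));
    for l in ['tray','wedge_long_a','wedge_short_a','parallel_long','parallel_short']:
        print(l,[(np.round(d['at']).tolist(),round(d['conf'],2)) for d in bot.pinpoint(p,l)])
E
```

```text
{'clock': 0.0, 'qpos': array([-1.41018592,  0.52198182, -0.03634762,  1.59997855,  0.02119435,
        1.02111533, -0.1127777 ]), 'qd': array([ 0.00095513,  0.00029259, -0.00109422,  0.00014461, -0.00028128,
       -0.00064111,  0.00026573]), 'joint_efforts': array([ 5.88291459e-04, -9.27068281e+01,  1.98021345e+00, -3.69948220e+01,
        1.79374247e-02,  7.73346779e-03,  9.09471453e-06]), 'position': array([0.14292645, 0.60810184, 0.23075611]), 'tool_rot': array([-3.14049616e+00,  6.36200403e-05,  2.91080865e+00]), 'force': array([-0.1885777 , -0.66434267,  0.71529302]), 'moment': array([0.01122337, 0.01014466, 0.00952705]), 'grip_width': 0.08532173563496222}
scene [[451.62085289   0.         320.07677981]
 [  0.         451.62085289 194.47737387]
 [  0.           0.           1.        ]] [-0.37116451 -0.58239559  0.918472  ] [ 0.88921194  0.01375174 -1.02459726] ['frame', 'z_map', 'K', 'eye', 'attitude', 'shot']
tray [([306.0, 223.0], 0.9)]
wedge_long_a [([451.0, 229.0], 0.84), ([413.0, 204.0], 0.84), ([362.0, 254.0], 0.81), ([202.0, 196.0], 0.71), ([399.0, 276.0], 0.58)]
wedge_
[... 316 characters left out ...]
 0.02686141 -2.67865106] ['frame', 'z_map', 'K', 'eye', 'attitude', 'shot']
tray [([362.0, 215.0], 0.81)]
wedge_long_a [([351.0, 161.0], 0.76), ([399.0, 185.0], 0.53), ([311.0, 301.0], 0.48)]
wedge_short_a [([310.0, 300.0], 0.96), ([338.0, 265.0], 0.95)]
parallel_long [([360.0, 179.0], 0.72)]
parallel_short [([372.0, 174.0], 0.41)]
wrist [[302.89319883   0.         318.38304872]
 [  0.         302.89319883 194.68493784]
 [  0.           0.           1.        ]] [0.07203668 0.62535779 0.37475846] [-2.88814943e-01  1.30772705e-04  1.34048238e+00] ['frame', 'z_map', 'K', 'eye', 'attitude', 'shot']
tray []
wedge_long_a []
wedge_short_a [([116.0, 381.0], 0.84)]
parallel_long []
parallel_short []
```

View pics/scene0.png

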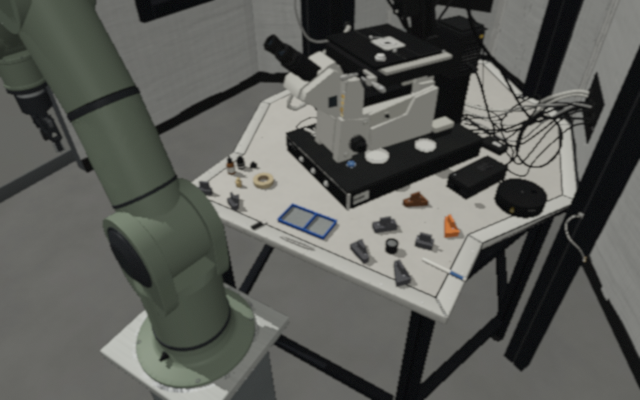

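View pics/side0.png

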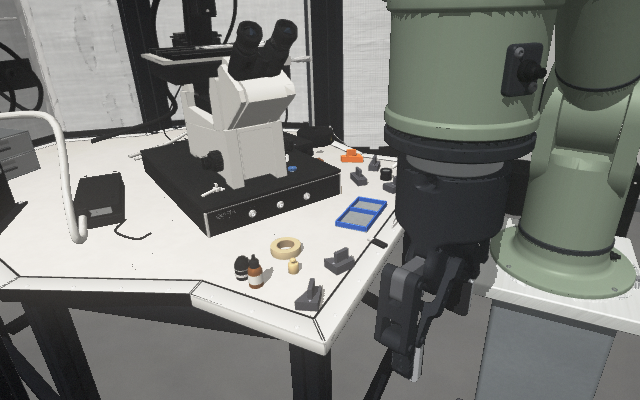

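The scene view shows the tray at (306,222), two dark pieces on the left at (205,187) and (235,203), and four on the right at (362,250), (385,225), (424,241) and (402,272). Two brown/orange decoys are at (415,200) and (452,228). Next I'll turn these into world positions and a top-down map.

```bash
python3 - <<'E'
from h import *
for n in ['scene','side']:
    w=np.load(n+'0.npy')
    pts={'scene':[(306,223),(205,187),(235,203),(362,250),(385,225),(424,241),(402,272),(391,245),(263,180)],'side':[(361,213),(311,297),(339,262),(358,178),(374,162),(389,187),(285,247)]}[n]
    for u,v in pts:
        q=w[v-4:v+5,u-4:u+5].reshape(-1,3);q=q[np.isfinite(q[:,2])];m=q[q[:,2]>.01] if (q[:,2]>.01).sum()>5 else q
        print(n,(u,v),np.round(np.median(m,0),3),np.round(q[:,2].max(),3))
# ortho map from scene
im=cv2.imread('pics/scene0.png');w=np.load('scene0.npy')
def ortho(w,im,s=1000,x0=0.2,x1=.9,y0=-.55,y1=.45):
    H=int((x1-x0)*s);W=int((y1-y0)*s);o=np.zeros((H,W,3),np.uint8);m=np.isfinite(w[...,2])&(w[...,2]<.08)&(w[...,2]>-.02)
    r=((x1-w[...,0][m])*s).astype(int);c=((y1-w[...,1][m])*s).astype(int);k=(r>=0)&(r<H)&(c>=0)&(c<W)
    o[r[k],c[k]]=im[m][k]
    return cv2.dilate(o,np.ones((3,3)))
a=ortho(w,im,760);b=ortho(np.load('side0.npy'),cv2.imread('pics/side0.png'),760)
cv2.imwrite('pics/ortho.png',np.vstack([a])[:600,:800]);print(a.shape)
E
```

```text
scene (306, 223) [ 0.434 -0.031  0.014] 0.018
scene (205, 187) [0.406 0.336 0.028] 0.397
scene (235, 203) [0.398 0.207 0.021] 0.039
scene (362, 250) [ 0.414 -0.225  0.025] 0.046
scene (385, 225) [ 0.542 -0.233  0.022] 0.037
scene (424, 241) [ 0.537 -0.355  0.022] 0.038
scene (402, 272) [ 0.398 -0.349  0.022] 0.046
scene (391, 245) [ 0.47  -0.284  0.029] 0.034
scene (263, 180) [0.533 0.204 0.017] 0.024
side (361, 213) [ 0.457 -0.025  0.013] 0.017
side (311, 297) [0.401 0.361 0.022] 0.036
side (339, 262) [0.403 0.236 0.022] 0.035
side (358, 178) [ 0.539 -0.209  0.021] 0.033
side (374, 162) [ 0.539 -0.337  0.022] 0.045
side (389, 187) [ 0.435 -0.189  0.02 ] 0.024
side (285, 247) [0.534 0.233 0.019] 0.02
(532, 760, 3)
```

View pics/ortho.png

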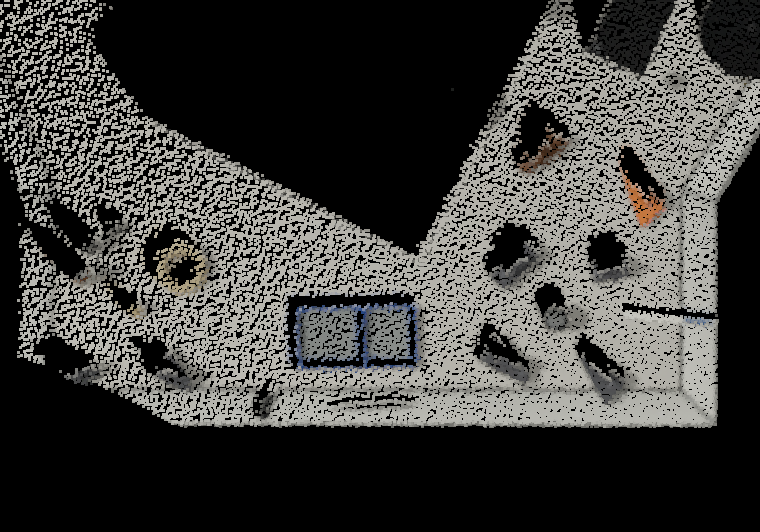

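```bash
cat >> h.py <<'E'
def go(x,y,z,yaw):
    s=bot.observe();p=s['position'];M=rot(s['tool_rot']);d=M.T@(np.array([x,y,z])-p)*1000
    cy=np.arctan2(M[1,0],M[0,0]);a=-((yaw-cy+np.pi)%(2*np.pi)-np.pi)
    print('t',round(s['clock'],2),'from',np.round(p,4),'yaw',round(cy,3),'q7',round(s['qpos'][6],2),'w',round(s['grip_width'],4),'F',np.round(s['force'],1),'-> move',np.round(d,1),'turn',round(a,3))
E
python3 -c "
from h import *
go(.43,.27,.25,np.pi)
for n in ['scene0','side0']:
    w=np.load(n+'.npy').reshape(-1,3);w=w[np.isfinite(w[:,0])]
    for a,b in [(-.12,-.06),(-.06,0),(0,.06),(.06,.15)]:
        q=w[(w[:,1]>a)&(w[:,1]<b)&(w[:,0]>.35)&(w[:,0]<1)]
        print(n,a,[(h,round(q[q[:,2]>h][:,0].min(),3) if (q[:,2]>h).any() else None) for h in (.05,.12,.2,.3)])
"
```

```text
t 0.9 from [0.143  0.6084 0.2313] yaw 2.911 q7 -0.11 w 0.0858 F [-0.8 -0.3 -0.3] -> move [-356.8 -263.8  -18.7] turn -0.231
scene0 -0.12 [(0.05, np.float64(0.55)), (0.12, np.float64(0.666)), (0.2, np.float64(0.666)), (0.3, np.float64(0.666))]
scene0 -0.06 [(0.05, np.float64(0.573)), (0.12, np.float64(0.667)), (0.2, np.float64(0.667)), (0.3, np.float64(0.667))]
scene0 0 [(0.05, np.float64(0.589)), (0.12, np.float64(0.589)), (0.2, np.float64(0.589)), (0.3, np.float64(0.589))]
scene0 0.06 [(0.05, np.float64(0.548)), (0.12, np.float64(0.548)), (0.2, np.float64(0.548)), (0.3, np.float64(0.548))]
side0 -0.12 [(0.05, np.float64(0.55)), (0.12, np.float64(0.662)), (0.2, np.float64(0.662)), (0.3, np.float64(0.662))]
side0 -0.06 [(0.05, np.float64(0.569)), (0.12, np.float64(0.668)), (0.2, np.float64(0.673)), (0.3, np.float64(0.744))]
side0 0 [(0.05, np.float64(0.6)), (0.12, np.float64(0.602)), (0.2, np.float64(0.602)), (0.3, np.float64(0.602))]
side0 0.06 [(0.05, np.float64(0.546)), (0.12, np.float64(0.546)), (0.2, np.float64(0.546)), (0.3, np.float64(0.546))]
```

>>> {"api": "move_arm", "payload": {"moves": "-30 -22 -1 -0.02; -65 -48 -3 -0.05; -100 -74 -5 -0.08; -136 -100 -7 -0.11; -172 -127 -9 -0.14; -208 -154 -11 -0.17; -244 -180 -13 -0.20; -280 -207 -15 -0.23; -316 -234 -17 -0.23; -350 -259 -18 -0.23"}}

```text
clock: 1.73
position: [0.4102, 0.2924, 0.249]
tool_rot: [3.141, 0.0, 3.141]
force: [1.0, 1.5, -0.3]
grip_width: 0.0853
```

```bash
python3 - <<'E'
from h import *
go(.43,.27,.25,np.pi)
p=bot.grab_frame('wrist');save('wL.png',p['frame']);np.save('wL.npy',cloud(p));print(p['eye'],p['attitude'])
for l in ['tray','wedge_long_a','wedge_short_a']:
    print(l,[(np.round(d['at']).tolist(),round(d['conf'],2)) for d in bot.pinpoint(p,l)])
E
```

```text
t 1.73 from [0.4102 0.2924 0.249 ] yaw 3.141 q7 0.84 w 0.0853 F [ 1.   1.5 -0.3] -> move [-19.8 -22.4  -1. ] turn -0.001
[0.33730611 0.29282445 0.39245772] [-2.89264038e-01 -1.58017067e-04  1.57073692e+00]
tray [([90.0, 195.0], 0.8)]
wedge_long_a []
wedge_short_a [([359.0, 163.0], 0.77), ([264.0, 161.0], 0.58)]
```

View pics/wL.png

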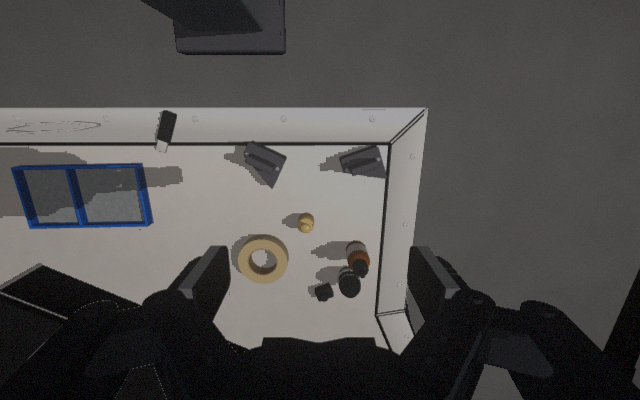

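The wrist view shows the tray at (82,195), with the long compartment on the right (+y). The short pieces are at (263,163) and (360,162), and both outlines taper. I'll fit their poses next.

```bash
cat >> h.py <<'E'
from scipy.optimize import minimize
def poly(kind):
    L=35 if 'long' in kind else 25
    if 'par' in kind: return np.array([[-L,-15.5],[L,-15.5],[L,15.5],[-L,15.5]],float)
    return np.array([[-L,-15.5],[L,-15.5],[L,2.5],[-L,28.5]],float)
def mask(pl,x,y,a,c):
    Rm=np.array([[np.cos(a),-np.sin(a)],[np.sin(a),np.cos(a)]])
    q=(pl@Rm.T+np.array([x,y])-c)*2+120
    m=np.zeros((240,240),np.uint8);cv2.fillPoly(m,[np.round(q*16).astype(np.int32)],1,shift=4);return m
def fit(w,cx,cy,r=.05,verbose=True):
    q=w.reshape(-1,3);q=q[np.isfinite(q[:,2])];q=q[(np.hypot(q[:,0]-cx,q[:,1]-cy)<r)&(q[:,2]>.010)&(q[:,2]<.06)]*1000
    f=q[q[:,2]>36];top=np.median(q[(q[:,2]>15)&(q[:,2]<25)][:,2])
    (fx,fy),(ww,hh),_=rc=cv2.minAreaRect(f[:,:2].astype(np.float32));b=cv2.boxPoints(rc)
    e=max([b[1]-b[0],b[2]-b[1]],key=np.linalg.norm);fa=np.arctan2(e[1],e[0])
    print('fin',np.round([fx,fy],1),'size',np.round([ww,hh],1),'ang',round(fa,3),'top',round(np.percentile(f[:,2],90),1),'body z',round(top,1),len(q))
    c=np.array([fx,fy]);h=np.zeros((240,240),np.uint8)
    hull=cv2.convexHull(((q[:,:2]-c)*2+120).astype(np.float32));cv2.fillPoly(h,[np.round(hull*16).astype(np.int32)],1,shift=4)
    res=[]
    for k in ['wedge_long','wedge_short','par_long','par_short']:
        best=None
        for a0 in (fa,fa+np.pi):
            def J(v):
                m=mask(poly(k),c[0]+v[0],c[1]+v[1],a0+v[2]/20,c);return 1-(m&h).sum()/(m|h).sum()
            o=minimize(J,[0,0,0],method='Nelder-Mead',options=dict(initial_simplex=[[0,0,0],[3,0,0],[0,3,0],[0,0,2]],xatol=.05,fatol=1e-4))
            if best is None or o.fun<best[0]: best=(o.fun,k,c[0]+o.x[0],c[1]+o.x[1],(a0+o.x[2]/20+np.pi)%(2*np.pi)-np.pi)
        res.append(best)
    res.sort()
    for b in res[:3]: print('  ',round(1-b[0],3),b[1],np.round(b[2:4],1),round(b[4],3))
    return res[0]
def tray(w,im,xy=(.45,-.02),r=.12):
    hsv=cv2.cvtColor(im,cv2.COLOR_RGB2HSV);m=(hsv[...,0]>100)&(hsv[...,0]<130)&(hsv[...,1]>120)&np.isfinite(w[...,2])&(w[...,2]>.010)&(w[...,2]<.025)
    m&=np.hypot(w[...,0]-xy[0],w[...,1]-xy[1])<r
    q=w[m]*1000;rc=cv2.minAreaRect(q[:,:2].astype(np.float32));b=cv2.boxPoints(rc)
    print('tray c',np.round(rc[0],1),'size',np.round(rc[1],1),'ang',round(rc[2],2),'z',round(np.percentile(q[:,2],90),1),len(q))
E
python3 - <<'E'
from h import *
w=np.load('wL.npy');im=cv2.imread('pics/wL.png')[...,::-1].copy()
for u,v in [(263,160),(360,160)]:
    print(np.round(w[v,u],3));fit(w,w[v,u,0],w[v,u,1])
tray(w,im)
E
```

```text
[0.401 0.227 0.033]
fin [404.2 223.4] size [33.5  9.2] ang 1.114 top 45.7 body z 20.9 1068
   0.977 wedge_short [404.1 223. ] -2.014
   0.805 par_short [404.4 223.2] 1.082
   0.709 wedge_long [401.8 221.5] -2.114
[0.403 0.344 0.02 ]
fin [408.2 347.1] size [ 9.6 34. ] ang -1.227 top 45.6 body z 20.8 1041
   0.98 wedge_short [407.9 347.2] -1.249
   0.803 par_short [408.  347.2] -1.27
   0.715 wedge_long [406.6 342.3] -1.384
tray c [452.8 -15.8] size [ 84.2 161. ] ang 1.21 z 16.6 1874
```

Both left pieces are confirmed as short wedges: fit IoU is 0.98, against 0.80 for the parallel block. Going to wedge A.

```bash
python3 -c "
from h import *
go(.4041,.2233,.075,-2.02)"
```

```text
t 1.93 from [0.4099 0.2934 0.2487] yaw 3.138 q7 0.84 w 0.0852 F [-0.3  0.8  0.2] -> move [  5.6 -70.1 173.7] turn -1.125
```

>>> {"api": "move_arm", "payload": {"moves": "1 -7 17 -0.12; 2 -14 35 -0.24; 3 -21 53 -0.36; 3 -28 71 -0.48; 4 -36 90 -0.60; 4 -44 110 -0.72; 5 -52 130 -0.84; 5 -60 150 -0.96; 6 -67 165 -1.08; 6 -70 174 -1.125", "grip": 0.45}}

```text
clock: 2.77
position: [0.4018, 0.2242, 0.073]
tool_rot: [3.14, -0.001, -2.009]
force: [0.3, -0.2, -0.6]
grip_width: 0.0388
```

```bash
python3 -c "
from h import *
go(.4041,.2233,.024,-2.02)
p=bot.grab_frame('wrist');save('wA.png',p['frame'])"
```

```text
t 2.77 from [0.4018 0.2242 0.073 ] yaw -2.009 q7 1.85 w 0.0388 F [ 0.3 -0.2 -0.6] -> move [-0.2 -2.6 49. ] turn 0.011
```

View pics/wA.png

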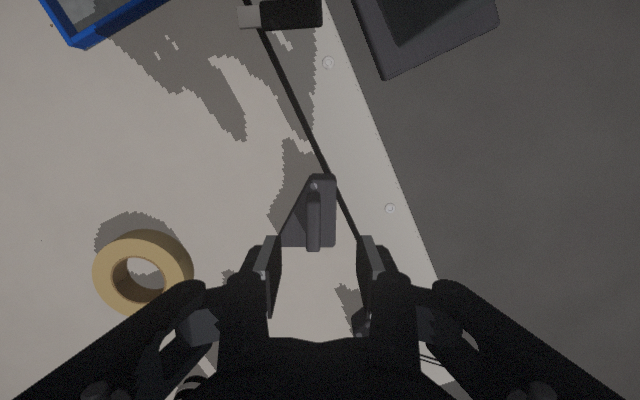

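The wedge sits between the fingers: the fin is at (313,215) and the finger midpoint is near column 318. Descending and gripping.

>>> {"api": "move_arm", "payload": {"moves": "0 -1 8 0; 0 -2 18 0.01; 0 -2 30 0.01; 0 -2 40 0.01; 0 -2 46 0.01; 0 -2 49 0.01; 0 -2 49 0.01; 0 -2 49 0.01; 0 -2 49 0.01; 0 -2 49 0.01"}}

```text
clock: 3.65
position: [0.4052, 0.2235, 0.026]
tool_rot: [-3.141, 0.001, -2.028]
force: [-0.2, -0.5, -0.9]
grip_width: 0.0379
```

>>> {"api": "move_arm", "payload": {"moves": "0 0 0 0; 0 0 0 0; 0 0 0 0; 0 0 0 0; 0 0 0 0; 0 0 0 0; 0 0 -10 0; 0 0 -25 0; 0 0 -45 0; 0 0 -60 0", "grip": 0, "grip_force": 60}}

```text
clock: 4.48
position: [0.405, 0.2233, 0.0873]
tool_rot: [-3.141, 0.0, -2.027]
force: [0.4, 0.1, -0.2]
grip_width: 0.0076
```

```bash
python3 -c "
from h import *
go(.4717,-.0594,.085,1.592)"
```

```text
t 4.48 from [0.405  0.2233 0.0873] yaw -2.027 q7 1.85 w 0.0076 F [ 0.4  0.1 -0.2] -> move [ 224.3 -184.6    2.2] turn 2.664
```

>>> {"api": "move_arm", "payload": {"moves": "6 -5 0 0.06; 20 -16 0 0.18; 36 -30 0 0.30; 54 -44 0 0.42; 72 -59 0 0.54; 90 -74 0 0.66; 108 -89 0 0.78; 126 -104 0 0.90; 144 -118 0 1.02; 162 -133 0 1.14"}}

```text
clock: 5.32
position: [0.4529, 0.0184, 0.0863]
tool_rot: [3.141, 0.0, 3.11]
force: [0.2, 0.7, -0.3]
grip_width: 0.0074
```

```bash
python3 -c "
from h import *
go(.4717,-.0594,.085,1.592)
p=bot.grab_frame('wrist');save('wA2.png',p['frame'][100:,200:440])"
```

```text
t 5.32 from [0.4529 0.0184 0.0863] yaw 3.11 q7 1.44 w 0.0074 F [ 0.2  0.7 -0.3] -> move [-21.2 -77.2   1.2] turn 1.518
```

View pics/wA2.png

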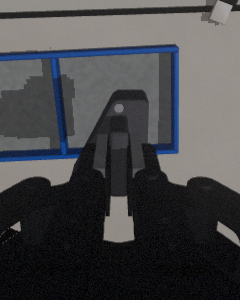

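The wedge is held straight. Continuing.

>>> {"api": "move_arm", "payload": {"moves": "-2 -8 0 0.12; -4 -16 0 0.24; -6 -24 0 0.36; -8 -32 0 0.48; -11 -40 0 0.60; -13 -48 0 0.72; -15 -56 0 0.84; -17 -64 0 0.96; -19 -71 1 1.08; -21 -77 1 1.20"}}

```text
clock: 6.2
position: [0.472, -0.0582, 0.0851]
tool_rot: [3.141, -0.001, 1.91]
force: [-0.4, 0.1, -0.5]
grip_width: 0.0078
```

>>> {"api": "move_arm", "payload": {"moves": "0 0 0 0.10; 0 0 0 0.2; 0 0 0 0.28; 0 0 0 0.32; 0 0 0 0.32; 0 0 0 0.32; 0 0 0 0.32; 0 0 0 0.32; 0 0 0 0.32; 0 0 0 0.32"}}

```text
clock: 7.03
position: [0.4719, -0.0583, 0.0846]
tool_rot: [-3.142, -0.0, 1.596]
force: [0.1, 0.4, -1.1]
grip_width: 0.0078
```

```bash
python3 -c "
from h import *
go(.4717,-.0594,.0305,1.592)
p=bot.grab_frame('wrist');save('wA3.png',p['frame']);np.save('wA3.npy',cloud(p))
tray(cloud(p),p['frame'])"
```

```text
t 7.03 from [ 0.4719 -0.0583  0.0846] yaw 1.596 q7 0.52 w 0.0078 F [ 0.1  0.4 -1.1] -> move [-1.1 -0.2 54.1] turn 0.004
tray c [452.9 -16.3] size [ 83.6 159.4] ang 1.29 z 16.5 4510
```

View pics/wA3.png

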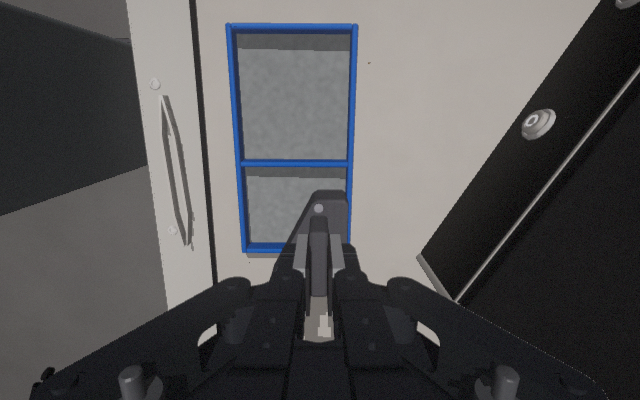

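Thin end points to +y and the slanted side faces the tray middle, so lower and release.

>>> {"api": "move_arm", "payload": {"moves": "-1 0 8 0; -1 0 18 0; -1 0 28 0; -1 0 38 0; -1 0 46 0; -1 0 51 0; -1 0 54 0; -1 0 54 0; -1 0 54 0; -1 0 54 0"}}

```text
clock: 7.92
position: [0.4721, -0.0593, 0.0309]
tool_rot: [3.141, 0.0, 1.596]
force: [0.1, -0.5, -0.8]
grip_width: 0.0077
```

>>> {"api": "move_arm", "payload": {"moves": "0 0 0 0; 0 0 0 0; 0 0 0 0; 0 0 0 0; 0 0 -6 0; 0 0 -20 0; 0 0 -40 0; 0 0 -65 0; 0 0 -90 0; 0 0 -110 0", "grip": 0.25}}

```text
clock: 8.75
position: [0.4719, -0.0594, 0.1425]
tool_rot: [3.141, -0.0, 1.595]
force: [0.5, -0.2, 0.0]
grip_width: 0.0214
```

```bash
python3 -c "
from h import *
go(.4079,.3472,.08,1.90)
p=bot.grab_frame('wrist');w=cloud(p);fit(w,.4717,-.0594);tray(w,p['frame'])"
```

```text
t 8.75 from [ 0.4719 -0.0594  0.1425] yaw 1.595 q7 0.45 w 0.0214 F [ 0.5 -0.2  0. ] -> move [408.1 -54.1  62.5] turn -0.305
fin [472.  -57.2] size [ 8.4 33.2] ang -1.546 top 48.5 body z 23.2 2990
   0.465 wedge_long [469.1 -55.5] -1.342
   0.463 par_long [473.1 -59.1] -1.509
   0.334 wedge_short [472.  -57.1] 1.666
tray c [452.8 -16.5] size [ 83.4 159.6] ang 1.16 z 16.5 3011
```

Short A is seated flat (body top at 23 mm). Now B.

>>> {"api": "move_arm", "payload": {"moves": "15 -2 0 -0.03; 45 -6 0 -0.06; 83 -11 0 -0.10; 122 -16 0 -0.14; 162 -21 0 -0.18; 202 -27 0 -0.22; 242 -32 0 -0.26; 282 -37 0 -0.30; 322 -43 0 -0.305; 362 -48 0 -0.305", "grip": 0.45}}

```text
clock: 9.63
position: [0.414, 0.3034, 0.1411]
tool_rot: [3.141, -0.0, 1.901]
force: [1.0, -0.5, 0.0]
grip_width: 0.0387
```

```bash
python3 -c "
from h import *
go(.4079,.3472,.08,1.90)
p=bot.grab_frame('wrist');w=cloud(p);fit(w,.4079,.3472)"
```

```text
t 9.63 from [0.414  0.3034 0.1411] yaw 1.901 q7 -0.04 w 0.0387 F [ 1.  -0.5  0. ] -> move [43.4  8.5 61.1] turn 0.001
fin [408.2 347.5] size [ 8.1 33.1] ang -1.225 top 45.5 body z 20.8 2090
   0.971 wedge_short [408.3 346.9] -1.247
   0.795 par_short [408.3 347.4] -1.285
   0.695 wedge_long [409.1 340.2] -1.314
```

>>> {"api": "move_arm", "payload": {"moves": "15 3 0 0; 32 6 10 0; 42 8 30 0; 43 8 55 0; 43 8 80 0; 43 8 98 0; 43 8 110 0; 43 8 115 0; 43 8 116 0; 43 8 116 0"}}

```text
clock: 10.52
position: [0.409, 0.3446, 0.0251]
tool_rot: [3.141, -0.0, 1.9]
force: [0.8, -0.2, -0.5]
grip_width: 0.0385
```

>>> {"api": "move_arm", "payload": {"moves": "0 0 0 0; 0 0 0 0; 0 0 0 0; 0 0 0 0; 0 0 0 0; 0 0 0 0; 0 0 -10 0; 0 0 -25 0; 0 0 -45 0; 0 0 -65 0", "grip": 0}}

```text
clock: 11.35
position: [0.4084, 0.3445, 0.091]
tool_rot: [-3.141, 0.0, 1.9]
force: [-0.6, 1.4, -1.2]
grip_width: 0.0078
```

```bash
python3 -c "
from h import *
go(.4357,-.0602,.09,1.592)"
```

```text
t 11.35 from [0.4084 0.3445 0.091 ] yaw 1.9 q7 -0.06 w 0.0078 F [-0.6  1.4 -1.2] -> move [-391.7 -105.2    1.1] turn 0.308
```

>>> {"api": "move_arm", "payload": {"moves": "-8 -2 0 0.03; -28 -8 0 0.06; -56 -15 0 0.10; -88 -24 0 0.14; -121 -33 0 0.18; -154 -41 0 0.22; -187 -50 0 0.26; -220 -59 0 0.29; -253 -68 0 0.308; -286 -77 0 0.308"}}

```text
clock: 12.18
position: [0.428, 0.0476, 0.09]
tool_rot: [3.141, -0.0, 1.591]
force: [1.8, -0.2, -0.3]
grip_width: 0.0076
```

>>> {"api": "move_arm", "payload": {"moves": "-33 -1 0 0; -63 -2 0 0; -87 -3 0 0; -102 -3 0 0; -108 -3 0 0; -109 -3 0 0; -109 -3 0 0; -109 -3 0 0; -109 -3 0 0; -109 -3 0 0"}}

```text
clock: 13.02
position: [0.4278, -0.0589, 0.0895]
tool_rot: [-3.141, -0.0, 1.594]
force: [-0.1, -0.1, -1.4]
grip_width: 0.0078
```

```bash
python3 -c "
from h import *
go(.4357,-.0625,.0305,1.592)
p=bot.grab_frame('wrist');save('wB3.png',p['frame'][:340,160:480])"
```

```text
t 13.02 from [ 0.4278 -0.0589  0.0895] yaw 1.594 q7 0.5 w 0.0078 F [-0.1 -0.1 -1.4] -> move [-3.8  7.9 59. ] turn 0.002
```

View pics/wB3.png

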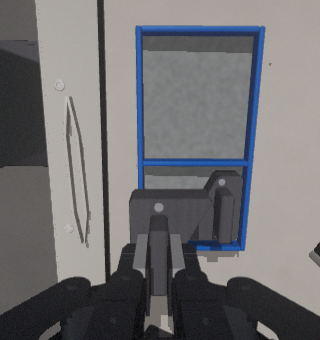

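B has its thick end to +y and the slanted side toward A. Shifting 8 mm sideways and lowering.

>>> {"api": "move_arm", "payload": {"moves": "-2 4 0 0; -4 8 2 0; -4 8 10 0; -4 8 22 0; -4 8 34 0; -4 8 45 0; -4 8 53 0; -4 8 58 0; -4 8 59 0; -4 8 59 0"}}

```text
clock: 13.9
position: [0.4357, -0.0638, 0.0304]
tool_rot: [-3.141, 0.0, 1.592]
force: [0.6, -0.2, -0.7]
grip_width: 0.0074
```

>>> {"api": "move_arm", "payload": {"moves": "0 0 0 0; 0 0 0 0; 0 0 0 0; 0 0 0 0; 0 0 -6 0; 0 0 -20 0; 0 0 -45 0; 0 0 -75 0; 0 0 -110 0; 0 0 -145 0", "grip": 0.22}}

```text
clock: 14.73
position: [0.4351, -0.0639, 0.1773]
tool_rot: [-3.14, 0.0, 1.592]
force: [0.7, 0.2, 1.2]
grip_width: 0.0189
```

```bash
python3 -c "
from h import *
go(.47,-.29,.25,1.592)
p=bot.grab_frame('wrist');w=cloud(p);fit(w,.4717,-.0594);fit(w,.4357,-.0602);tray(w,p['frame']);save('wB4.png',p['frame'])"
```

```text
t 14.73 from [ 0.4351 -0.0639  0.1773] yaw 1.592 q7 0.38 w 0.0189 F [0.7 0.2 1.2] -> move [-226.8   30.1  -72.7] turn -0.0
fin [453.7 -59.3] size [47.9 33.6] ang 0.11 top 48.5 body z 23.5 3817
   0.423 par_long [459.5 -61.8] 0.174
   0.42 wedge_long [460.  -59.5] -3.056
   0.304 par_short [457.5 -60.7] 0.11
fin [453.7 -59.3] size [47.9 33.6] ang 0.11 top 48.5 body z 23.5 3768
   0.425 par_long [448.1 -57. ] 0.231
   0.425 wedge_long [448.  -47.5] -0.076
   0.306 par_short [456.9 -59.8] 0.115
tray c [453.  -16.3] size [ 83.5 158.3] ang 1.18 z 16.6 2319
```

>>> {"api": "move_arm", "payload": {"moves": "-6 1 -4 0; -22 3 -12 0; -44 6 -22 0; -70 10 -32 0; -96 14 -42 0; -122 17 -52 0; -146 20 -60 0; -166 23 -68 0; -178 25 -72 0; -183 25 -72 0", "grip": 0.45}}

```text
clock: 15.62
position: [0.4648, -0.2479, 0.2478]
tool_rot: [3.141, 0.001, 1.591]
force: [-0.7, -0.4, -0.9]
grip_width: 0.0384
```

```bash
python3 - <<'E'
from h import *
go(.47,-.29,.25,1.592)
p=bot.grab_frame('wrist');w=cloud(p);save('wR.png',p['frame']);np.save('wR.npy',w)
for x,y in [(.42,-.225),(.545,-.233),(.545,-.355),(.41,-.345)]: fit(w,x,y,.055)
E
```

```text
t 15.62 from [ 0.4648 -0.2479  0.2478] yaw 1.591 q7 0.7 w 0.0384 F [-0.7 -0.4 -0.9] -> move [-42.2   4.4  -2.2] turn -0.001
fin [ 420.  -214.7] size [33.6  8.9] ang 1.089 top 45.5 body z 20.8 1525
   0.987 wedge_long [ 419.8 -214.8] -2.057
   0.805 par_long [ 420.  -214.8] 1.074
   0.715 wedge_short [ 420.9 -214.1] -1.959
fin [ 548.2 -225.4] size [ 9.  33.7] ang -0.81 top 45.7 body z 20.9 1484
   0.985 par_long [ 548.4 -225.6] -0.817
   0.812 wedge_long [ 548.5 -225.7] 2.357
   0.717 par_short [ 548.2 -225.4] -0.81
fin [ 540.3 -337.8] size [8.5 9.3] ang -1.319 top 45.4 body z 20.9 437
   0.489 par_short [ 543.5 -340.9] -1.115
   0.487 wedge_short [ 546.  -345.9] -1.113
   0.352 wedge_long [ 545.2 -347.2] -1.061
fin [ 406.8 -335.1] size [31.9  9. ] ang 0.814 top 45.0 body z 20.7 971
   0.818 wedge_long [ 406.8 -335.7] 0.856
   0.776 par_long [ 405.5 -336.1] 0.556
   0.712 wedge_short [ 409.6 -333.5] 0.997
```

View pics/wR.png

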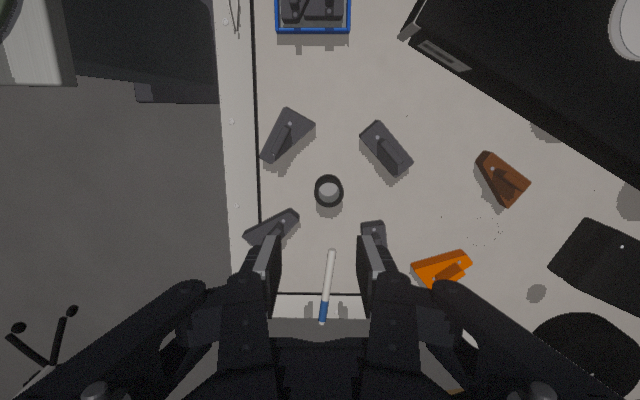

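In this view (286,135) and (271,230) are long wedges, which taper. (386,148) is the long parallel and (373,232) the short parallel, both rectangular, and (503,180) and (442,267) are the brown/orange decoys. The fit for the first long wedge is 0.987, so I'll reach for that one.

```bash
python3 -c "
from h import *
go(.4199,-.2148,.08,1.087)"
```

```text
t 15.67 from [ 0.4645 -0.2475  0.2473] yaw 1.591 q7 0.7 w 0.0383 F [-1.9  0.3 -0.4] -> move [ 33.6 -43.9 167.3] turn 0.504
```

>>> {"api": "move_arm", "payload": {"moves": "3 -4 10 0.06; 7 -9 27 0.14; 11 -15 47 0.22; 16 -21 68 0.30; 20 -27 90 0.38; 25 -33 112 0.46; 29 -38 134 0.50; 32 -42 152 0.504; 34 -44 163 0.504; 34 -44 167 0.504"}}

```text
clock: 16.5
position: [0.4185, -0.2111, 0.0787]
tool_rot: [-3.138, 0.0, 1.09]
force: [-0.3, -1.0, -0.0]
grip_width: 0.0384
```

```bash
python3 -c "
from h import *
go(.4199,-.2148,.025,1.087)"
```

```text
t 16.5 from [ 0.4185 -0.2111  0.0787] yaw 1.09 q7 0.48 w 0.0384 F [-0.3 -1.  -0. ] -> move [-2.6  3.1 53.7] turn 0.003
```

>>> {"api": "move_arm", "payload": {"moves": "-2 2 5 0; -3 3 15 0; -3 3 27 0; -3 3 38 0; -3 3 46 0; -3 3 51 0; -3 3 53 0; -3 3 53 0; -3 3 53 0; -3 3 53 0"}}

```text
clock: 17.33
position: [0.4216, -0.2172, 0.028]
tool_rot: [3.141, -0.0, 1.089]
force: [0.6, 0.4, 1.0]
grip_width: 0.0383
```

>>> {"api": "move_arm", "payload": {"moves": "0 0 0 0; 0 0 0 0; 0 0 0 0; 0 0 0 0; 0 0 0 0; 0 0 0 0; 0 0 -10 0; 0 0 -25 0; 0 0 -45 0; 0 0 -65 0", "grip": 0}}

```text
clock: 18.17
position: [0.4209, -0.2171, 0.0937]
tool_rot: [-3.141, 0.0, 1.088]
force: [0.4, 0.2, -0.4]
grip_width: 0.0074
```

```bash
python3 -c "
from h import *
go(.4342,.0174,.095,1.592)"
```

```text
t 18.17 from [ 0.4209 -0.2171  0.0937] yaw 1.088 q7 0.47 w 0.0074 F [ 0.4  0.2 -0.4] -> move [213.9 -97.   -1.3] turn -0.504
```

>>> {"api": "move_arm", "payload": {"moves": "6 -3 0 -0.04; 20 -9 0 -0.10; 40 -18 0 -0.17; 64 -29 0 -0.24; 90 -41 0 -0.31; 118 -54 -1 -0.38; 146 -66 -1 -0.45; 172 -78 -1 -0.504; 194 -88 -1 -0.504; 208 -95 -1 -0.504"}}

```text
clock: 19.0
position: [0.4329, 0.0146, 0.0932]
tool_rot: [-3.141, -0.001, 1.598]
force: [0.4, -0.2, -0.9]
grip_width: 0.0074
```

```bash
python3 -c "
from h import *
go(.4342,.016,.0325,1.592)
p=bot.grab_frame('wrist');save('wC3.png',p['frame'][:340,160:480])"
```

```text
t 19.0 from [0.4329 0.0146 0.0932] yaw 1.598 q7 0.38 w 0.0074 F [ 0.4 -0.2 -0.9] -> move [ 1.3  1.4 60.7] turn 0.006
```

View pics/wC3.png

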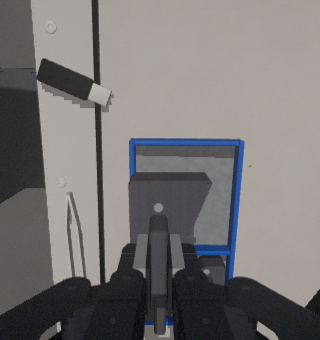

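>>> {"api": "move_arm", "payload": {"moves": "1 1 3 0; 1 1 10 0; 1 1 20 0; 1 1 31 0; 1 1 42 0; 1 1 51 0; 1 1 57 0; 1 1 60 0; 1 1 60 0; 1 1 60 0"}}

```text
clock: 19.88
position: [0.4346, 0.012, 0.0336]
tool_rot: [-3.142, 0.0, 1.592]
force: [0.0, -0.0, -0.1]
grip_width: 0.0074
```

```bash
python3 -c "
from h import *
go(.4342,.016,.0325,1.592)"
```

```text
t 19.88 from [0.4346 0.012  0.0336] yaw 1.592 q7 0.47 w 0.0074 F [ 0.  -0.  -0.1] -> move [ 4.  -0.3  1.1] turn 0.0
```

Correct +4 mm along y, down 2, release and rise.

>>> {"api": "move_arm", "payload": {"moves": "2 0 1 0; 4 0 2 0; 4 0 2 0; 4 0 2 0; 4 0 2 0; 4 0 2 0; 4 0 2 0; 4 0 2 0; 4 0 2 0; 4 0 2 0"}}

```text
clock: 20.72
position: [0.4345, 0.0162, 0.0316]
tool_rot: [3.142, 0.0, 1.593]
force: [0.1, -0.7, -1.2]
grip_width: 0.0073
```

>>> {"api": "move_arm", "payload": {"moves": "0 0 0 0; 0 0 0 0; 0 0 0 0; 0 0 0 0; 0 0 -6 0; 0 0 -20 0; 0 0 -45 0; 0 0 -75 0; 0 0 -110 0; 0 0 -145 0", "grip": 0.22}}

```text
clock: 21.55
position: [0.4338, 0.0158, 0.1782]
tool_rot: [-3.14, 0.001, 1.592]
force: [0.0, 0.3, 0.9]
grip_width: 0.0186
```

```bash
python3 -c "
from h import *
go(.40,-.27,.16,.84)
p=bot.grab_frame('wrist');w=cloud(p);fit(w,.4342,.0174,.04)"
```

```text
t 21.55 from [0.4338 0.0158 0.1782] yaw 1.592 q7 0.24 w 0.0186 F [0.  0.3 0.9] -> move [-285.   -39.7   18.4] turn 0.752
fin [434.3  18. ] size [ 8.6 33.4] ang -1.551 top 48.4 body z 23.7 2375
   0.793 wedge_long [428.8  17.6] -1.552
   0.765 par_long [428.2  18.3] -1.669
   0.581 wedge_short [431.5  20.3] -1.324
```

>>> {"api": "move_arm", "payload": {"moves": "-18 -3 0 0.06; -54 -10 0 0.14; -94 -17 2 0.22; -135 -24 4 0.30; -176 -31 6 0.38; -217 -38 8 0.46; -258 -46 10 0.54; -299 -53 13 0.62; -340 -60 16 0.70; -376 -67 18 0.752", "grip": 0.45}}

```text
clock: 22.43
position: [0.3748, -0.3635, 0.1587]
tool_rot: [3.141, 0.0, 0.836]
force: [-0.1, 0.8, 0.8]
grip_width: 0.0386
```

```bash
python3 -c "
from h import *
p=bot.grab_frame('wrist');w=cloud(p);r=fit(w,.407,-.335,.055);save('wD.png',p['frame'])
go(r[2]/1000,r[3]/1000,.08,r[4]);go(r[2]/1000,r[3]/1000,.025,r[4])"
```

```text
fin [ 406.6 -336.4] size [33.1  8.8] ang 0.881 top 45.5 body z 20.8 2515
   0.977 wedge_long [ 406.8 -336.4] 0.871
   0.804 par_long [ 406.2 -336.8] 0.814
   0.736 wedge_short [ 402.8 -338.9] 0.962
t 22.48 from [ 0.3725 -0.3699  0.1592] yaw 0.827 q7 0.48 w 0.0385 F [-8.  -1.  -1.1] -> move [48.1  2.3 79. ] turn -0.044
t 22.48 from [ 0.3725 -0.3699  0.1592] yaw 0.827 q7 0.48 w 0.0385 F [-8.  -1.  -1.1] -> move [ 48.3   2.2 134. ] turn -0.044
```

View pics/wD.png

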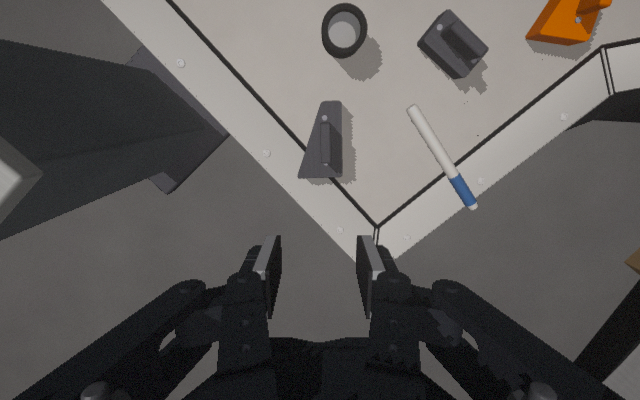

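The last long wedge is at (323,145) with its thin end up in the image, fit 0.977.

>>> {"api": "move_arm", "payload": {"moves": "6 0 4 -0.02; 16 1 12 -0.04; 28 2 24 -0.044; 38 2 38 -0.044; 44 2 52 -0.044; 48 2 64 -0.044; 48 2 73 -0.044; 48 2 79 -0.044; 48 2 79 -0.044; 48 2 79 -0.044"}}

```text
clock: 23.32
position: [0.4091, -0.3269, 0.0796]
tool_rot: [-3.141, 0.0, 0.884]
force: [-0.2, 0.1, -0.2]
grip_width: 0.0383
```

```bash
python3 -c "
from h import *
go(.4067,-.3364,.026,.876)"
```

```text
t 23.32 from [ 0.4091 -0.3269  0.0796] yaw 0.884 q7 0.53 w 0.0383 F [-0.2  0.1 -0.2] -> move [-8.8  4.2 53.6] turn 0.008
```

>>> {"api": "move_arm", "payload": {"moves": "-4 2 2 0; -8 4 8 0; -9 4 20 0.01; -9 4 32 0.01; -9 4 42 0.01; -9 4 49 0.01; -9 4 53 0.01; -9 4 53 0.01; -9 4 53 0.01; -9 4 53 0.01"}}

```text
clock: 24.15
position: [0.4068, -0.3363, 0.0269]
tool_rot: [3.141, 0.0, 0.875]
force: [0.5, -0.6, 1.3]
grip_width: 0.0385
```

>>> {"api": "move_arm", "payload": {"moves": "0 0 0 0; 0 0 0 0; 0 0 0 0; 0 0 0 0; 0 0 0 0; 0 0 0 0; 0 0 -10 0; 0 0 -25 0; 0 0 -45 0; 0 0 -65 0", "grip": 0}}

```text
clock: 24.98
position: [0.4063, -0.3361, 0.0927]
tool_rot: [-3.141, 0.0, 0.874]
force: [0.4, -0.2, -1.0]
grip_width: 0.0075
```

```bash
python3 -c "
from h import *
go(.4702,.0182,.095,1.592)"
```

```text
t 24.98 from [ 0.4063 -0.3361  0.0927] yaw 0.874 q7 0.52 w 0.0075 F [ 0.4 -0.2 -1. ] -> move [ 312.8 -178.2   -2.2] turn -0.718
```

>>> {"api": "move_arm", "payload": {"moves": "6 -4 -3 -0.04; 22 -13 -6 -0.11; 46 -26 -8 -0.18; 74 -42 -8 -0.25; 104 -59 -8 -0.32; 134 -76 -8 -0.39; 164 -93 -8 -0.46; 194 -111 -8 -0.53; 224 -128 -8 -0.60; 254 -145 -8 -0.67"}}

```text
clock: 25.82
position: [0.458, -0.0462, 0.0998]
tool_rot: [3.142, -0.0, 1.55]
force: [1.6, 0.0, -1.3]
grip_width: 0.0073
```

```bash
python3 -c "
from h import *
go(.4702,.0182,.095,1.592)"
```

```text
t 25.82 from [ 0.458  -0.0462  0.0998] yaw 1.55 q7 0.49 w 0.0073 F [ 1.6  0.  -1.3] -> move [64.7 10.8  4.8] turn -0.042
```

>>> {"api": "move_arm", "payload": {"moves": "18 3 0 -0.02; 36 6 1 -0.03; 50 8 2 -0.042; 59 10 4 -0.042; 63 11 5 -0.042; 65 11 5 -0.042; 65 11 5 -0.042; 65 11 5 -0.042; 65 11 5 -0.042; 65 11 5 -0.042"}}

```text
clock: 26.65
position: [0.4709, 0.0158, 0.0947]
tool_rot: [3.142, 0.0, 1.586]
force: [0.2, -0.0, -1.4]
grip_width: 0.0075
```

```bash
python3 -c "
from h import *
go(.4705,.0182,.0315,1.592)
p=bot.grab_frame('wrist');save('wE3.png',p['frame'][:340,160:480])"
```

```text
t 26.65 from [0.4709 0.0158 0.0947] yaw 1.586 q7 0.4 w 0.0075 F [ 0.2 -0.  -1.4] -> move [ 2.4 -0.4 63.2] turn -0.006
```

View pics/wE3.png

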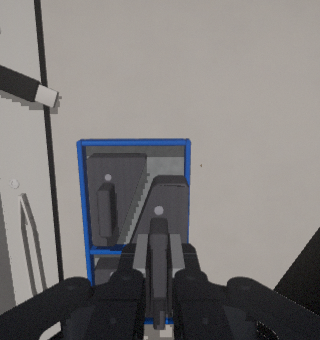

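The held wedge has its thin end to +y and the slanted side toward its twin. Lowering.

>>> {"api": "move_arm", "payload": {"moves": "2 0 3 0; 3 0 10 -0.006; 3 0 20 -0.006; 3 0 32 -0.006; 3 0 43 -0.006; 3 0 52 -0.006; 3 0 58 -0.006; 3 0 62 -0.006; 3 0 62 -0.006; 3 0 62 -0.006"}}

```text
clock: 27.53
position: [0.4709, 0.0193, 0.0326]
tool_rot: [-3.141, 0.0, 1.592]
force: [-0.1, -0.3, -1.1]
grip_width: 0.0072
```

```bash
python3 -c "
from h import *
go(.4705,.0182,.0315,1.592)"
```

```text
t 27.53 from [0.4709 0.0193 0.0326] yaw 1.592 q7 0.48 w 0.0072 F [-0.1 -0.3 -1.1] -> move [-1.  -0.5  1.1] turn 0.0
```

>>> {"api": "move_arm", "payload": {"moves": "-1 0 1 0; -1 0 2 0; -1 0 2 0; -1 0 2 0; -1 0 2 0; -1 0 2 0; -1 0 2 0; -1 0 2 0; -1 0 2 0; -1 0 2 0"}}

```text
clock: 28.37
position: [0.4709, 0.0184, 0.0306]
tool_rot: [-3.142, 0.0, 1.593]
force: [-0.0, -0.5, -1.5]
grip_width: 0.0071
```

>>> {"api": "move_arm", "payload": {"moves": "0 0 0 0; 0 0 0 0; 0 0 0 0; 0 0 0 0; 0 0 -6 0; 0 0 -20 0; 0 0 -45 0; -15 0 -75 0; -50 0 -110 0; -85 0 -145 0", "grip": 0.22}}

```text
clock: 29.2
position: [0.4721, -0.056, 0.1662]
tool_rot: [-3.141, 0.0, 1.594]
force: [0.5, 0.5, 0.5]
grip_width: 0.0189
```

```bash
python3 - <<'E'
from h import *
go(.47,-.08,.2,1.592)
p=bot.grab_frame('wrist');w=cloud(p);save('wF.png',p['frame'])
T=np.array([452.9,-16.2])
q=w[np.isfinite(w[...,2])]*1000
for n,x,y in [('LA',434,17.4),('LB',470,18.2),('SA',472,-58),('SB',435.5,-60)]:
    f=q[(abs(q[:,0]-x)<13)&(abs(q[:,1]-y)<26)&(q[:,2]>38)]
    b=q[(abs(q[:,0]-x)<13)&(abs(q[:,1]-y)<22)&(q[:,2]>17)&(q[:,2]<30)]
    r=cv2.minAreaRect(f[:,:2].astype(np.float32));print(n,np.round(np.array(r[0])-T,1),np.round(r[1],1),round(r[2],1),'body',np.round(np.percentile(b[:,2],[10,50,90]),1),len(f))
E
```

```text
t 29.2 from [ 0.4721 -0.056   0.1662] yaw 1.594 q7 0.45 w 0.0189 F [0.5 0.5 0.5] -> move [-23.9  -2.7 -33.8] turn 0.002
LA [-18.7  34. ] [ 9.1 33.5] 1.5 body [22.8 23.8 24.9] 491
LB [17.4 34.4] [ 8.5 32.6] 1.7 body [22.8 23.8 24.9] 454
SA [ 19.1 -38. ] [26. 40.] 0.0 body [22.9 23.8 24.8] 11441
SB [-17.3 -43.9] [26.  35.9] 0.5 body [22.9 23.9 24.8] 11245
```

View pics/wF.png

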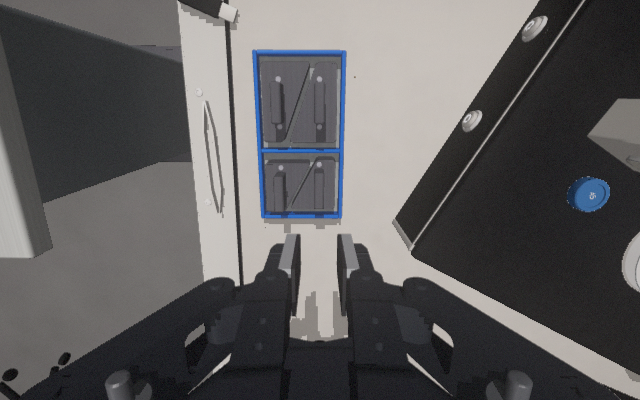

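The picture shows both pairs seated head to tail in their compartments, the long pair at about (298,98) and the short pair at (299,186). The parallels were never touched. Handing in.

```bash
python3 -c "
from h import *
print(bot.job_done(), bot.observe()['clock'])"
```

```text
the job is handed in; nothing more can be done
the job is handed in; nothing more can be done
```

I put all four wedges in the tray and handed the job in at about 29 s of the 102 s allowed. The two long wedges are in the long compartment and the two short ones in the short compartment. Each pair lies flat and head to tail, slanted sides facing. I never reached for the parallel blocks or the brown/orange decoys.

- **Long pair:** the last depth check put them at (-18.7, 34.0) and (17.4, 34.4) mm in the tray frame, turned 1.5° and 1.7° (the tray itself is at about 1.2°). Their body tops are near 23.8 mm, so they sit on the floor.
- **Short pair:** body tops are also near 23.9 mm. The final fin positions for this pair (SA, SB) were spoiled because the gripper was in the measured region. I relied on the picture and on earlier readings: wedge A at about (19, -41) mm, and the pair together centred near (0.8, -43).
- **Not checked:** I did not measure the parallel blocks again after the last move.

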